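Turn the double-ended reference block in the analyser's side pocket

ROBOT

A 6-joint arm with a two-finger parallel gripper is mounted at the origin on the work surface. World frame = base frame: x ahead of the robot, y to its left, z up, the work surface at z = 0. Lengths are in mm, angles in rad, forces in N, time in s.
With the tool pointing down it reaches from about 275 to 1000 mm from the base axis. Payload 8.4 kg.
Tool frame: the origin (TCP) lies at the very end of the fingers, on their centre line; the grasp point (between the pads) lies 19 mm behind it; y points along the fingers, x is the direction in which the jaws open and shut, and the axes are right-handed (so a half turn about y gives the same grasp; the last joint's range is limited). The gripper opens to 85 mm and grips with 20 to 120 N. Pads are 22 mm wide; open, the fingers measure 114 mm over their backs; the gripper's body (76 mm by 85 mm) begins 54 mm behind the grasp point. The pads swing forward as they close: fully open they stand 13 mm farther back than shut.
Start: joints at [1.326, 0.353, 1.633, -0, 1.155, -0.002], TCP at [150.262, 606.671, 231.281] pointing down, gripper open.
Joint ranges: [-2.63, 2.63], [-0.92, 2.1], [0.06, 2.66], [-1.3, 4.44], [0, 2.69], [-3.02, 3.02]. Speed limits (rad/s): [2.22, 2.22, 2.79, 3.14, 3.14, 3.14].

INTERFACE

Orientations are given as [roll, pitch, yaw] about the fixed x, y, z axes, in that order (R = Rz(yaw) Ry(pitch) Rx(roll)).
In Python, from rig import r gives the robot as it stands.
- The arm moves only by the tool servo_tool, never from a script. Its argument "motion" is a list of rows, each a list of 7 numbers: the opening, from -1 (shut) to 1 (fully open), then the shift along the tool's x, y, z in m, then the turn, a rotation vector about the tool's x, y, z in units of 10 degrees (1.0 is 10 degrees). A call has 1 to 12 rows; each row is the pose to reach, as a shift and turn from the pose commanded when the call began, along the tool's axes at that moment; what a row does not reach only later rows make up. A row lasts 1/8 s, in which the tool goes at most 62.5 mm and 10.7 degrees, less where a joint would pass 70% of its speed; a pose out of reach is approached as far as the arm can. A call with a gripper value outside its range is refused whole. The fingers move at their own pace and stop on an object; "grip_force" is the grip in N (left out, the last holds). Time passes only in rows, so rows that repeat a pose let the fingers close. It gives the time, the measured TCP pose, the force and the opening at its end, in the units of the state.
- r.sense(): the state, without advancing time (a new reading comes with each control period).
- r.grab_frame(name): name is "side" or "top"; returns the picture (400x640x3 uint8, red, green, blue); there is no depth.
- r.calibration(name): a dict with "fx", "fy", "cx", "cy" (pixels), "R" (3x3) and "t" (3): a world point X has camera coordinates R X + t. Camera axes: x right, y down, z forward; pixel columns grow to the right and rows downward; lengths in mm; the calibration is good to about 2 mm. A picture is of the moment at which its call begins. calibration takes no time and is no camera call.
- r.sign_off(): hands the job in, once; it reports no verdict.
The state is a dict: "clock": time; "qpos": joint angles; "qvel": joint speeds; "joint_efforts": joint torques, N m; "eef_pos": TCP position; "tcp_rot": TCP orientation; "contact_force": force on the tool from outside, world axes, zero at the start; "wrist_torque": the same for the moment, N m; "opening": opening from 0.0 (shut) to 1.0 (fully open).
Only numpy, scipy, OpenCV 4.12 (cv2) and the standard library are available. Lean on these libraries where they do the work, as an engineer would, in place of code of your own. Each camera call takes 0.05 s, during which the arm holds its last target. There are 200 camera calls.

TASK

The reference block sticks out of the analyser's pocket with its worn orange end outwards. Draw it out sideways through the pocket's opening, turn it end for end, and push it back in fully home, past its sprung catch, so that the unused green end faces out. Let go of it at the end, and do not disturb the tube rack, the bottle or the jar.

Things in the scene. Friction and masses are not known exactly. Their poses are not given: they have to be found in the camera images.
- analyser: White bench analyser, fixed (it does not move), 160 deep (x) x 160 wide (y) x 155 high, origin at the centre of its underside. Its front face looks along its own -x, 80 in front of the origin; from 105 above the table upwards the violet control panel overhangs that face by 10. The front is turned to the robot's left. It has a pocket in the front face (see pocket_mouth).
- block: Double-ended reference block, bar 116 long (x) x 24 wide (y) x 30 high, about 0.12 kg, origin at the centre of its underside. White middle, last 30 green at +x, orange at -x. Upright edges of the ends rounded, radius 6; an upright groove 12 wide, 3 deep halfway along both long sides. At the start it is home in the pocket, flat on its floor, x along the analyser's x, orange end 28 out of the front face.
- orange_end (a point): Centre of the block's orange end face, 58 from the block's middle, 15 above its underside.
- green_end (a point): Centre of the block's green end face, 58 from the block's middle, 15 above its underside.
- pocket_mouth (a point): Middle of the pocket's opening in the analyser's front face, 55 above the table (2 below mid-height); axes as the analyser's, x points into the pocket. The pocket is a level tunnel along x, covered above, open only at the front: 27 wide, floor 40 and ceiling 74 above the table, 88.5 deep, square edges.
- catch_point (a point): The sprung catch: a steel roller (radius 7, upright axis) standing 4.5 out of the pocket's +y wall, 30 behind the mouth. It can be pushed back into the wall, presses the block to the -y wall with about 2 to 5 N, and snaps into the block's groove when the block is home, either end out. Pulling the block out of it or pushing it in past it takes up to about 15 N.
- home_point (a point): Where the centre of the block's outer end face stands when the block is home: 28 out in front of the pocket_mouth, 55 above the table; axes as the analyser's.
- rack: Bystander: loose steel tube rack 180 (x) x 70 (y) x 46 high with three orange-capped dark tubes rising to 107, origin at the centre of its underside. 0.6 kg.
- bottle: Bystander: loose amber bottle with blue cap, 60 across, 130 high, origin at the centre of its underside.
- jar: Bystander: loose clear jar with white lid, 64 across, 80 high, origin at the centre of its underside.
Not all that is in view belongs to the job. Leave any yellow look-alike of the block alone.

How it is judged:
By the outcome, as a careful person would: the job done as asked, in the order asked, and still so for the second after the job is handed in, with the robot touching nothing.
It also fails if it takes over 61 s, if anything falls off the work surface, if the arm or the gripper's body presses on something with over 40 N, if the wrist force passes 120 N, or if a joint passes its speed limit or range.

## Working session

There is one attempt and no reset: what is moved stays moved. The work goes in short steps, Python scripts to look and compute and a tool call to move; the robot and the scene stay as the last step left them, time stands still between calls to the robot, and variables do not carry over. Pictures are saved under pics/ and viewed, on a budget of 15 in all, crops included, one or two more only if the job needs it, and the job is handed in when it is done.

Besides the shell and the picture viewer there is one more tool, called after ">>>" as name(argument=value, ...), one argument or row to a line, values as JSON. servo_tool: Moves the arm, as the interface text tells. Its arguments: {"type":"object","properties":{"motion":{"type":"array","items":{"type":"array","items":{"type":"number"}}},"grip_force":{"type":"number"}},"required":["motion"]}

```bash
mkdir -p pics
python3 - <<'E'
from rig import r
import cv2
for n in("side","top"):
    cv2.imwrite(f"pics/{n}0.png",r.grab_frame(n)[:,:,::-1]); print(n,r.calibration(n))
print(r.sense())
E
```

```text
side {'fx': 428.23282344373155, 'fy': 428.23282344373155, 'cx': 313.09518865675454, 'cy': 194.2175047234307, 'R': array([[-0.89052168, -0.45477598,  0.01224524],
       [-0.36108126,  0.69016696, -0.62712829],
       [ 0.27675162, -0.56289286, -0.77881973]]), 't': array([ 528.06080318,  233.83597674, 1034.11174588])}
top {'fx': 519.534462416466, 'fy': 519.534462416466, 'cx': 326.9170168555433, 'cy': 203.2172408495875, 'R': array([[ 0.01523228, -0.99988215,  0.00191353],
       [-0.97685756, -0.01528981, -0.21334368],
       [ 0.2133478 ,  0.00138047, -0.97697534]]), 't': array([  -2.31990379,  588.38405654, 1297.68286778])}
{'clock': 0.1, 'qpos': array([ 1.32562053e+00,  3.53600220e-01,  1.63408399e+00,  1.46781293e-05,
        1.15519329e+00, -2.37661059e-03]), 'qvel': array([-3.40809472e-04, -2.64421343e-04, -2.55660945e-03, -1.18381469e-05,
       -1.16356402e-03, -8.65532740e-05]), 'joint_efforts': array([ 1.78440165e-03, -6.06353331e+01, -3.42818105e+01,  1.61510161e-05,
        4.07716812e-03, -1.86823996e-06]), 'eef_pos': array([150.13722158, 606.24487033, 230.61306479]), 'tcp_rot': array([-1.57077985e+00,  1.28480751e-03,  1.32799121e+00]), 'contact_force': array([ 0.20494639,  0.00952076, -0.44630824]), 'wrist_torque': array([ 0.00693217,  0.01587124, -0.01741929]), 'opening': 0.9986381724411714}
```

View pics/top0.png

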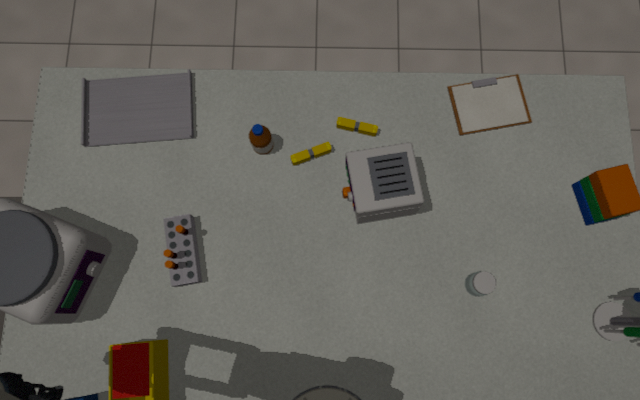

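View pics/side0.png

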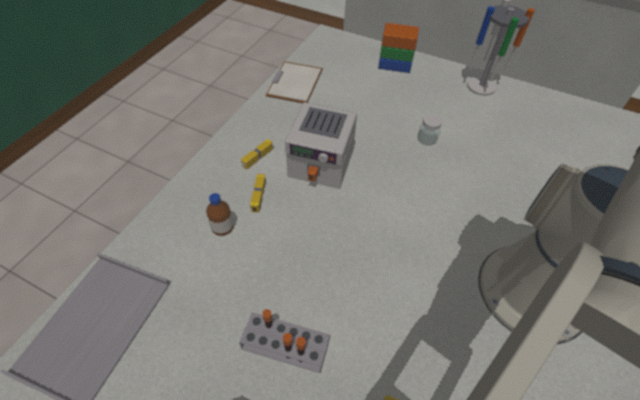

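The top view shows the analyser at (385,180) with the orange stub at (347,193). In the side view the stub is at (313,173). Things it could be confused with:
- Yellow bars, top view (357,126) and (311,153): look-alikes, leave alone.
- Orange tube caps, top view (170–182,230–265): these belong to the rack.
- Orange cube, top view (610,190): clutter.

My choice is the stub at the analyser's front. Next is a close crop to check it and measure.

Run:
```python
import cv2,numpy as np
a=cv2.imread("pics/top0.png")[130:230,330:430]; b=cv2.imread("pics/side0.png")[95:195,270:370]
cv2.imwrite("pics/c1.png",np.hstack([cv2.resize(x,None,fx=4,fy=4,interpolation=cv2.INTER_CUBIC) for x in(a,b)]))
```

```text
(no output)
```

View pics/c1.png

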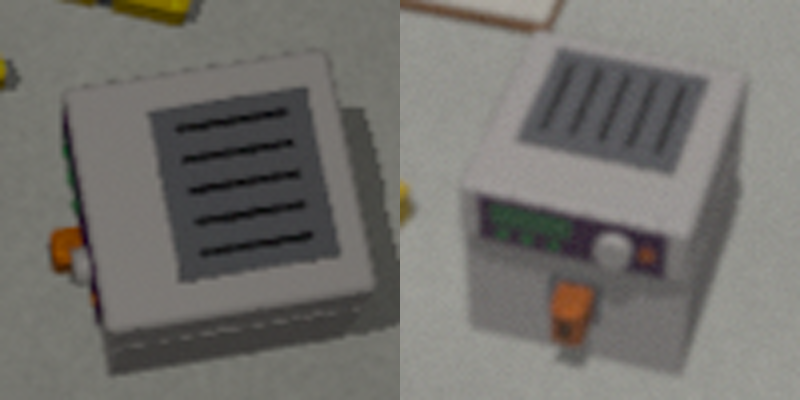

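The crop confirms the choice: an orange stub under the violet panel, at top view about (346,192) and side view about (313,173). Now I fit the analyser pose from its corners in both views.

```bash
cat > h.py <<'E'
import numpy as np
from scipy.spatial.transform import Rotation as Ro
from rig import r
def proj(n,X):
    c=r.calibration(n); p=np.atleast_2d(X)@c["R"].T+c["t"]
    return np.c_[c["fx"]*p[:,0]/p[:,2]+c["cx"],c["fy"]*p[:,1]/p[:,2]+c["cy"]]
def ray(n,uv,z):
    c=r.calibration(n); d=c["R"].T@np.array([(uv[0]-c["cx"])/c["fx"],(uv[1]-c["cy"])/c["fy"],1]); o=-c["R"].T@c["t"]
    return o+d*(z-o[2])/d[2]
E
python3 - <<'E'
from h import *
from scipy.optimize import least_squares
o=lambda X,Y,c:tuple(np.array([X,Y])/4+c)
T=np.array([330,130]);S=np.array([170,95])
obs=[("top",(-90,80,155),o(66,88,T)),("top",(80,80,155),o(328,50,T)),("top",(80,-80,155),o(375,292,T)),("top",(-90,-80,155),o(104,333,T)),
("side",(-90,80,155),o(465,187,S)),("side",(-90,-80,155),o(688,240,S)),("side",(80,-80,155),o(747,70,S)),("side",(80,80,155),o(527,33,S)),
("side",(-80,80,0),o(474,328,S)),("side",(-80,-80,0),o(683,375,S)),("top",(-80,-80,0),o(110,376,T))]
def W(p,L): return np.array([p[0],p[1],0])+Ro.from_euler("z",p[2]).apply(L)
def f(p,sel=("top","side")): return np.concatenate([(proj(n,W(p,L))[0]-uv) for n,L,uv in obs if n in sel])
for sel in (("top","side"),("top",),("side",)):
    s=least_squares(f,[600,-100,-1.6],args=(sel,),loss="soft_l1",x_scale=[10,10,.1]); p=s.x
    print(sel,p.round(3),f(p,sel).reshape(-1,2).round(1).tolist())
    print("mouth",W(p,[-80,0,55]).round(1),"home",W(p,[-108,0,55]).round(1), "blockctr",W(p,[-50,0,55]).round(1))
    if len(sel)==2:
        for n,c,off in(("top",T,0),("side",S,0)):
            print(n,((proj(n,W(p,[[-108,12,70],[-108,-12,70],[-108,12,40],[-108,-12,40]]))-c)*4).round(0).tolist())
for nm,n,uv,z in(("bottle","top",(260,129),130),("jar","top",(484,281),80),("rackcap","top",(182,230),107),("y1","side",(258,192),15)): print(nm,ray(n,uv,z).round())
E
```

```text
('top', 'side') [ 637.021 -138.722   -1.389] [[-1.8, 0.1], [-0.5, -1.1], [0.9, -0.0], [0.1, 1.0], [-2.3, -1.0], [0.9, -1.2], [1.0, -0.3], [1.6, -2.0], [-1.3, -0.2], [-0.6, 0.6], [-1.0, 0.6]]
mouth [622.6 -60.   55. ] home [617.5 -32.5  55. ] blockctr [628.  -89.5  55. ]
top [[45.0, 231.0], [51.0, 266.0], [44.0, 241.0], [50.0, 276.0]]
side [[546.0, 312.0], [580.0, 319.0], [546.0, 340.0], [579.0, 348.0]]
('top',) [ 637.226 -140.012   -1.403] [[-0.9, -0.5], [0.6, -0.8], [1.1, 0.4], [0.1, 0.5], [-1.0, 0.2]]
mouth [623.9 -61.1  55. ] home [619.2 -33.5  55. ] blockctr [628.9 -90.7  55. ]
('side',) [ 636.715 -136.616   -1.366] [[-2.0, 0.2], [1.7, -0.9], [0.3, -0.3], [0.6, -1.3], [-1.1, 1.0], [0.0, 0.8]]
mouth [620.5 -58.3  55. ] home [614.8 -30.9  55. ] blockctr [626.6 -87.7  55. ]
bottle [766. 181. 130.]
jar [ 391. -390.   80.]
rackcap [505. 369. 107.]
y1 [739.  53.  15.]
```

```bash
cat >> h.py <<'E'
def go(pos,roll,psi,show=True):
    "shift (m) and turn (10 deg) in the tool frame to TCP pos, rpy=(roll deg,0,psi rad)"
    s=r.sense(); R0=Ro.from_euler("xyz",s["tcp_rot"]); R1=Ro.from_euler("xyz",[np.radians(roll),0,psi])
    d=R0.inv().apply(np.array(pos)-s["eef_pos"])/1000; w=np.degrees((R0.inv()*R1).as_rotvec())/10
    print("shift",d.round(4).tolist(),"turn",w.round(3).tolist())
h=np.array([np.cos(-1.389),np.sin(-1.389),0]); mouth=np.array([622.6,-60,55.]); PSI=np.pi/2-1.389
def out(d,z): return mouth*[1,1,0]-h*d+[0,0,z]
def st():
    s=r.sense(); print("t",round(s["clock"],2),"pos",s["eef_pos"].round(1),"rpy",s["tcp_rot"].round(3),"F",s["contact_force"].round(1),"open",round(s["opening"],3),"q",s["qpos"].round(2))
E
python3 -c "
from h import *
go(out(170,200),-150,PSI)"
```

```text
shift [-0.3782, 0.0311, -0.5488] turn [-5.301, 5.933, 3.417]
```

>>> servo_tool(
  motion=[
    [1,-0.378,0.031,-0.549,-5.3,5.93,3.42],
    [1,-0.378,0.031,-0.549,-5.3,5.93,3.42],
    [1,-0.378,0.031,-0.549,-5.3,5.93,3.42],
    [1,-0.378,0.031,-0.549,-5.3,5.93,3.42],
    [1,-0.378,0.031,-0.549,-5.3,5.93,3.42],
    [1,-0.378,0.031,-0.549,-5.3,5.93,3.42],
    [1,-0.378,0.031,-0.549,-5.3,5.93,3.42],
    [1,-0.378,0.031,-0.549,-5.3,5.93,3.42],
    [1,-0.378,0.031,-0.549,-5.3,5.93,3.42],
    [1,-0.378,0.031,-0.549,-5.3,5.93,3.42],
    [1,-0.378,0.031,-0.549,-5.3,5.93,3.42],
    [1,-0.378,0.031,-0.549,-5.3,5.93,3.42],
  ],
)

```text
clock: 1.6
eef_pos: [593.0, 105.1, 199.8]
tcp_rot: [-2.617, 0.001, 0.178]
contact_force: [-1.1, 1.1, -0.3]
opening: 0.999
```

```bash
python3 -c "
from h import *
st();go(out(170,200),-150,PSI); go(out(60,53),-150,PSI)"
```

```text
t 1.6 pos [593.  105.1 199.8] rpy [-2.617e+00  1.000e-03  1.780e-01] F [-1.1  1.1 -0.3] open 0.999 q [ 0.63  0.65  1.66 -0.89  1.52  0.84]
shift [-0.0007, -0.002, 0.0009] turn [-0.004, -0.007, -0.019]
shift [-0.0002, 0.1668, 0.0731] turn [-0.004, -0.007, -0.019]
```

>>> servo_tool(
  motion=[
    [1,0,0.055,0.024,0,0,0],
    [1,0,0.11,0.048,0,0,0],
    [1,0,0.167,0.073,0,0,0],
    [1,0,0.167,0.073,0,0,0],
    [1,0,0.167,0.073,0,0,0],
  ],
)

```text
clock: 2.22
eef_pos: [612.0, 2.5, 53.8]
tcp_rot: [-2.617, -0.0, 0.183]
contact_force: [0.4, 0.7, 0.4]
opening: 1.005
```

Run:
```python
from h import *
import cv2
st(); go(out(60,53),-150,PSI); go(out(20,53),-150,PSI);go(out(7,53),-150,PSI)
a=r.grab_frame("top")[150:250,300:400]; b=r.grab_frame("side")[110:210,270:370]
cv2.imwrite("pics/c2.png",np.hstack([cv2.resize(x,None,fx=4,fy=4,interpolation=cv2.INTER_CUBIC) for x in(a,b)])[:,:,::-1])
```

```text
t 2.23 pos [612.    2.5  53.8] rpy [-2.617 -0.     0.183] F [0.4 0.7 0.4] open 1.005 q [ 0.48  0.83  1.75 -1.04  1.28  1.02]
shift [-0.0008, 0.0034, -0.001] turn [-0.005, 0.001, 0.004]
shift [-0.0009, 0.038, -0.021] turn [-0.005, 0.001, 0.004]
shift [-0.0009, 0.0493, -0.0275] turn [-0.005, 0.001, 0.004]
```

View pics/c2.png

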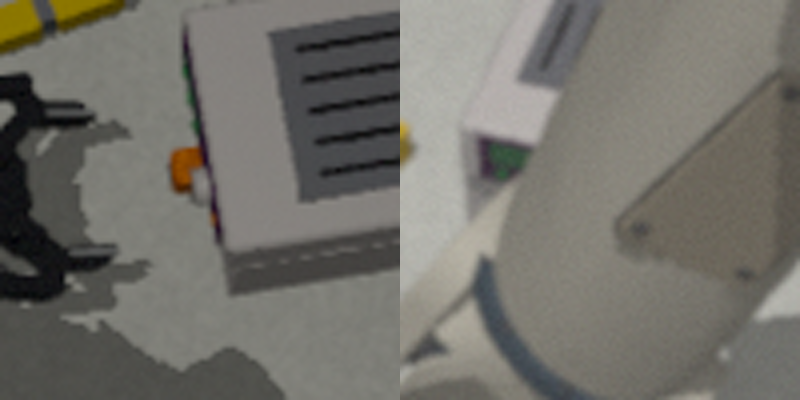

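The top crop shows the open fingertips at about (90,112) and (112,252), centred on the stub to about 1 mm. The orange end is at (172,170), slightly deeper than predicted. The arm blocks the side view. I go in and grip.

>>> servo_tool(
  motion=[
    [1,-0.001,0.025,-0.014,0,0,0],
    [1,-0.001,0.038,-0.021,0,0,0],
    [1,-0.001,0.044,-0.024,0,0,0],
    [1,-0.001,0.049,-0.0275,0,0,0],
    [1,-0.001,0.049,-0.0275,0,0,0],
  ],
  grip_force=40,
)

```text
clock: 2.95
eef_pos: [621.1, -53.8, 52.8]
tcp_rot: [-2.617, -0.0, 0.182]
contact_force: [-0.5, 0.4, -0.4]
opening: 0.999
```

>>> servo_tool(
  motion=[
    [-1,0,0,0,0,0,0],
    [-1,0,0,0,0,0,0],
    [-1,0,0,0,0,0,0],
    [-1,0,0,0,0,0,0],
    [-1,0,0,0,0,0,0],
    [-1,0,0,0,0,0,0],
  ],
  grip_force=40,
)

```text
clock: 3.7
eef_pos: [622.8, -52.8, 53.0]
tcp_rot: [-2.616, -0.002, 0.185]
contact_force: [6.0, 2.8, 0.6]
opening: 0.27
```

Run:
```python
from h import *
import cv2
st(); go(out(7,53),-150,PSI); go(out(100,53),-150,PSI)
a=r.grab_frame("top")[130:230,300:400]
cv2.imwrite("pics/c3.png",cv2.resize(a,None,fx=5,fy=5,interpolation=cv2.INTER_CUBIC)[:,:,::-1])
```

```text
t 3.7 pos [622.8 -52.8  53. ] rpy [-2.616e+00 -2.000e-03  1.850e-01] F [6.  2.8 0.6] open 0.27 q [ 0.4   0.82  1.79 -1.12  1.22  1.02]
shift [-0.0015, 0.0, -0.0] turn [-0.011, -0.004, 0.022]
shift [-0.0012, -0.0804, 0.0466] turn [-0.011, -0.004, 0.022]
```

View pics/c3.png

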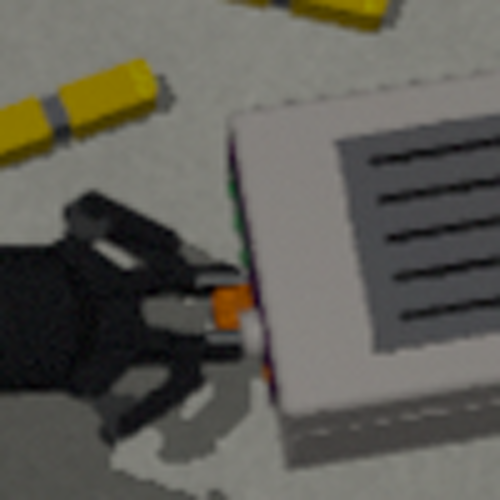

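The grip holds: opening 0.27 is about 23 mm, with the pads on the orange end. I tighten and draw the block out.

>>> servo_tool(
  motion=[
    [-1,0.0015,0,0,0,0,0],
    [-1,0.0015,0,0,0,0,0],
    [-1,0.0015,-0.004,0.0025,0,0,0],
    [-1,0.0015,-0.009,0.005,0,0,0],
    [-1,0.0015,-0.013,0.0075,0,0,0],
    [-1,0.0015,-0.017,0.01,0,0,0],
    [-1,0.0015,-0.022,0.0125,0,0,0],
    [-1,0.0015,-0.022,0.0125,0,0,0],
  ],
  grip_force=100,
)

```text
clock: 4.75
eef_pos: [617.8, -28.5, 52.9]
tcp_rot: [-2.617, 0.0, 0.182]
contact_force: [1.0, 2.4, 2.1]
opening: 0.261
```

```bash
python3 -c "
from h import *
st()"
```

```text
t 4.75 pos [617.8 -28.5  52.9] rpy [-2.617  0.     0.182] F [1.  2.4 2.1] open 0.261 q [ 0.43  0.83  1.77 -1.08  1.25  1.02]
```

>>> servo_tool(
  motion=[
    [-1,0,-0.014,0.008,0,0,0],
    [-1,0,-0.028,0.016,0,0,0],
    [-1,0,-0.042,0.024,0,0,0],
    [-1,0,-0.056,0.032,0,0,0],
    [-1,0,-0.07,0.04,0,0,0],
    [-1,0,-0.084,0.048,0,0,0],
    [-1,0,-0.097,0.056,0,0,0],
    [-1,0,-0.097,0.056,0,0,0],
  ],
)

```text
clock: 5.75
eef_pos: [597.7, 82.8, 52.9]
tcp_rot: [-2.617, -0.0, 0.183]
contact_force: [-0.4, -0.1, -1.0]
opening: 0.255
```

Run:
```python
from h import *
import cv2
st(); go(out(170,53),-150,PSI)
cv2.imwrite("pics/c4.png",cv2.resize(r.grab_frame("top")[120:240,250:410],None,fx=4,fy=4,interpolation=cv2.INTER_CUBIC)[:,:,::-1])
```

```text
t 5.75 pos [597.7  82.8  52.9] rpy [-2.617 -0.     0.183] F [-0.4 -0.1 -1. ] open 0.255 q [ 0.6   0.86  1.68 -0.94  1.35  1.01]
shift [-0.0013, -0.0217, 0.0125] turn [-0.008, 0.003, 0.009]
```

View pics/c4.png

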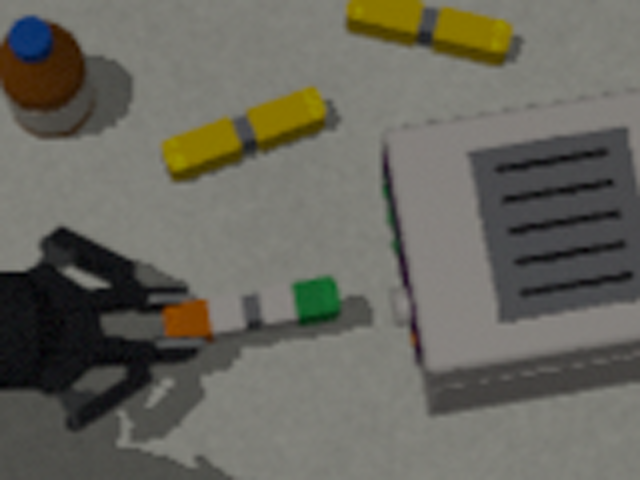

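The block is out: orange at (186,320) in the jaws, green at (317,300), all bystanders untouched. Next I set it down at a clear spot so I can regrasp it from the green end.

```bash
python3 -c "
from h import *
go([480,90,56],-150,PSI);go([480,90,14],-150,PSI)
print([ray('top',p,46).round() for p in((165,218),(190,215),(173,286),(200,282))])"
```

```text
shift [-0.1142, -0.0269, 0.012] turn [-0.005, 0.003, 0.005]
shift [-0.1142, -0.0058, 0.0484] turn [-0.005, 0.003, 0.005]
[array([546., 433.,  46.]), array([555., 368.,  46.]), array([369., 398.,  46.]), array([380., 330.,  46.])]
```

>>> servo_tool(
  motion=[
    [-1,-0.05,-0.012,0.006,0,0,0],
    [-1,-0.09,-0.022,0.01,0,0,0],
    [-1,-0.114,-0.027,0.012,0,0,0],
    [-1,-0.114,-0.02,0.025,0,0,0],
    [-1,-0.114,-0.014,0.035,0,0,0],
    [-1,-0.114,-0.009,0.043,0,0,0],
    [-1,-0.114,-0.006,0.048,0,0,0],
    [-1,-0.114,-0.006,0.048,0,0,0],
  ],
)

```text
clock: 6.8
eef_pos: [480.2, 89.2, 14.0]
tcp_rot: [-2.617, 0.001, 0.182]
contact_force: [-0.5, 0.2, -1.4]
opening: 0.257
```

```bash
python3 -c "
from h import *
st();go([480,90,13.],-150,PSI)"
```

```text
t 6.8 pos [480.2  89.2  14. ] rpy [-2.617e+00  1.000e-03  1.820e-01] F [-0.5  0.2 -1.4] open 0.257 q [ 0.73  0.86  1.87 -0.88  1.28  1.21]
shift [-0.0001, -0.0002, 0.0013] turn [-0.003, 0.003, -0.003]
```

>>> servo_tool(
  motion=[
    [-1,0,0.0007,0.0013,0,0,0],
    [-1,0,0.0007,0.0013,0,0,0],
    [1,0,0.0007,0.0013,0,0,0],
    [1,0,0.0007,0.0013,0,0,0],
    [1,0,0.0007,0.0013,0,0,0],
    [1,0,0.0007,0.0013,0,0,0],
    [1,0,-0.04,0.001,0,0,0],
    [1,0,-0.09,0.001,0,0,0],
    [1,0,-0.11,-0.05,0,0,0],
    [1,0,-0.11,-0.1,0,0,0],
    [1,0,-0.11,-0.1,0,0,0],
  ],
)

```text
clock: 8.18
eef_pos: [472.6, 133.6, 158.7]
tcp_rot: [-2.615, -0.004, 0.181]
contact_force: [-0.4, -0.8, 0.1]
opening: 0.999
```

Run:
```python
from h import *
import cv2
st()
f=r.grab_frame("top"); cv2.imwrite("pics/c5.png",cv2.resize(f[150:300,230:430],None,fx=4,fy=4,interpolation=cv2.INTER_CUBIC)[:,:,::-1])
```

```text
t 8.18 pos [472.6 133.6 158.7] rpy [-2.615 -0.004  0.181] F [-0.4 -0.8  0.1] open 0.999 q [ 0.79  0.63  1.84 -0.79  1.49  1.03]
```

View pics/c5.png

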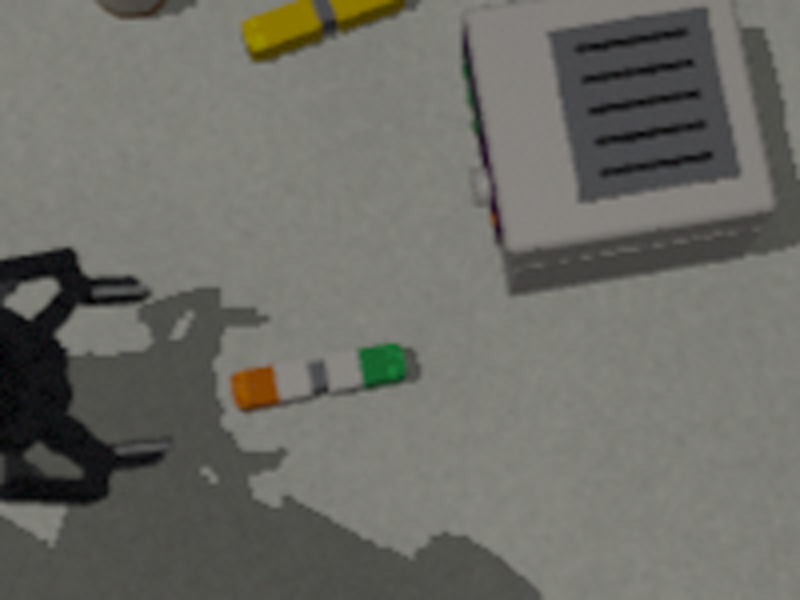

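The block lies flat on the table: orange end at crop (233,391), green end at (408,363).

Run:
```python
from h import *
f=lambda x,y:(x/4+230,y/4+150)
o=ray("top",f(233,391),25);g=ray("top",f(407,363),25);d=(g-o)[:2]
print(o.round(1),g.round(1),np.linalg.norm(d),np.arctan2(d[1],d[0]),"tool heading",-1.389)
c=(o+g)/2; print("ctr",c.round(1))
u=np.array([np.cos(-1.389),np.sin(-1.389),0]); G=c+58*u; G[2]=0
# mirrored tool: heading -u, pitch 30; TCP 21 inside green end, z 13
for back,z in((-21,13),(60,60),(90,160)):
    P=G+u*back; P[2]=z; print(back,P.round(1)); go(P,-30,PSI)
```

```text
[474.6 107.3  25. ] [495.   -7.6  25. ] 116.6453312080562 -1.394594795929716 tool heading -1.389
ctr [484.8  49.9  25. ]
-21 [491.5  13.5  13. ]
shift [-0.0031, 0.1777, 0.0633] turn [11.985, -0.005, 0.014]
60 [506.1 -66.2  60. ]
shift [-0.0029, 0.2242, -0.018] turn [11.985, -0.005, 0.014]
90 [511.5 -95.7 160. ]
shift [-0.0027, 0.1999, -0.1195] turn [11.985, -0.005, 0.014]
```

Length (116.6) and yaw agree with the description. A mirrored grasp here would put the hand against the analyser's side. So I pick the block up from above instead, turn it about 160° in place, and then regrasp the green end with the heading already proven.

Run:
```python
from h import *
go([484.8,49.9,110],-90,PSI);go([484.8,49.9,5],-90,PSI)
```

```text
shift [-0.0029, 0.097, -0.0019] turn [5.985, -0.009, 0.009]
shift [-0.0031, 0.1497, 0.0889] turn [5.985, -0.009, 0.009]
```

>>> servo_tool(
  motion=[
    [1,-0.003,0.04,-0.03,2,0,0],
    [1,-0.003,0.08,-0.02,4,0,0],
    [1,-0.003,0.097,-0.002,5.985,0,0],
    [1,-0.003,0.097,-0.002,5.985,0,0],
    [1,-0.003,0.097,-0.002,5.985,0,0],
    [1,-0.003,0.097,-0.002,5.985,0,0],
    [1,-0.003,0.12,0.038,5.985,0,0],
    [1,-0.003,0.138,0.069,5.985,0,0],
    [1,-0.003,0.15,0.089,5.985,0,0],
    [1,-0.003,0.15,0.089,5.985,0,0],
  ],
)

```text
clock: 9.48
eef_pos: [482.5, 49.6, 1.5]
tcp_rot: [-1.572, 0.006, 0.182]
contact_force: [0.2, -0.1, -0.4]
opening: 1.0
```

Run:
```python
from h import *
st();go([484.8,49.9,5],-90,PSI)
```

```text
t 9.47 pos [482.5  49.6   1.5] rpy [-1.572  0.006  0.182] F [ 0.2 -0.1 -0.4] open 1.0 q [ 0.1   0.5   2.08 -0.    0.57 -0.08]
shift [0.0023, -0.0035, -0.0001] turn [0.006, -0.001, -0.032]
```

>>> servo_tool(
  motion=[
    [1,0.002,-0.0035,0,0,0,0],
    [-1,0.002,-0.0035,0,0,0,0],
    [-1,0.002,-0.0035,0,0,0,0],
    [-1,0.002,-0.0035,0,0,0,0],
    [-1,0.002,-0.0035,0,0,0,0],
    [-1,0.002,-0.0035,0,0,0,0],
    [-1,0.002,-0.0035,0,0,0,0],
    [-1,0.002,-0.02,0,0,0,0],
    [-1,0.002,-0.043,0,0,0,0],
    [-1,0.002,-0.043,0,0,0,0],
  ],
  grip_force=60,
)

```text
clock: 10.72
eef_pos: [487.8, 50.1, 48.8]
tcp_rot: [-1.573, -0.003, 0.182]
contact_force: [0.4, -0.0, -1.1]
opening: 0.264
```

>>> servo_tool(
  motion=[
    [-1,0,0,0,0,1,0],
    [-1,0,0,0,0,2,0],
    [-1,0,0,0,0,3,0],
    [-1,0,0,0,0,4,0],
    [-1,0,0,0,0,5,0],
    [-1,0,0,0,0,6,0],
    [-1,0,0,0,0,7,0],
    [-1,0,0,0,0,8,0],
    [-1,0,0,0,0,9,0],
    [-1,0,0,0,0,10,0],
    [-1,0,0,0,0,11,0],
    [-1,0,0,0,0,12,0],
  ],
)

```text
clock: 12.22
eef_pos: [486.0, 49.9, 46.5]
tcp_rot: [-1.571, -0.002, -1.918]
contact_force: [-0.4, 0.1, -1.9]
opening: 0.266
```

>>> servo_tool(
  motion=[
    [-1,0,0,0,0,1,0],
    [-1,0,0,0,0,2,0],
    [-1,0,0,0,0,3,0],
    [-1,0,0,0,0,4,0],
    [-1,0,0,0,0,4,0],
    [-1,0,0,0,0,4,0],
  ],
)

```text
clock: 12.98
eef_pos: [486.2, 50.0, 46.7]
tcp_rot: [-1.57, -0.001, -2.607]
contact_force: [-1.2, -0.7, -2.4]
opening: 0.265
```

Run:
```python
from h import *
st()
```

```text
t 12.97 pos [486.2  50.   46.7] rpy [-1.570e+00 -1.000e-03 -2.607e+00] F [-1.2 -0.7 -2.4] open 0.265 q [ 0.1   0.41  2.06 -0.    0.67  2.71]
```

>>> servo_tool(
  motion=[
    [-1,0,0.02,0,0,0,0],
    [-1,0,0.036,0,0,0,0],
    [-1,0,0.041,0,0,0,0],
    [-1,0,0.0415,0,0,0,0],
    [-1,0,0.0415,0,0,0,0],
  ],
)

```text
clock: 13.6
eef_pos: [486.2, 49.8, 7.4]
tcp_rot: [-1.569, -0.001, -2.608]
contact_force: [-11.6, -0.3, 40.8]
opening: 0.259
```

>>> servo_tool(
  motion=[
    [1,0,0.0,0,0,0,0],
    [1,0,0,0,0,0,0],
    [1,0,0,0,0,0,0],
    [1,0,0,0,0,0,0],
    [1,0,-0.04,0,0,0,0],
    [1,0,-0.1,0,0,0,0],
    [1,0,-0.15,0,0,0,0],
    [1,0,-0.15,0,0,0,0],
  ],
)

```text
clock: 14.6
eef_pos: [489.0, 50.4, 159.2]
tcp_rot: [-1.566, 0.006, -2.61]
contact_force: [0.6, 0.2, -0.7]
opening: 1.001
```

Run:
```python
from h import *
st()
th=-1.389-2.607-0.182; u=np.array([np.cos(th),np.sin(th),0]); G=np.array([486.2,50,0])+58*u; p=np.pi/2+(th+np.pi); print(th,"green",G.round(1),"psi",p)
for back,z in((100,150),(70,13)):
    P=G+u*back; P[2]=z; print(P.round()); go(P,-150,p)
```

```text
t 14.6 pos [489.   50.4 159.2] rpy [-1.566  0.006 -2.61 ] F [ 0.6  0.2 -0.7] open 1.001 q [ 0.1   0.23  1.99 -0.    0.92  2.71]
-4.178000000000001 green [456.7  99.9   0. ] psi 0.5343889803846888
[406. 186. 150.]
shift [0.0032, 0.0084, -0.1591] turn [0.031, 15.58, 8.949]
[421. 160.  13.]
shift [0.0039, 0.1456, -0.1297] turn [0.031, 15.58, 8.949]
```

>>> servo_tool(
  motion=[
    [1,0,0,0,0,-1,0],
    [1,0,0,0,0,-2,0],
    [1,0,0,0,0,-3,0],
    [1,0,0,0,0,-4,0],
    [1,0,0,0,0,-5,0],
    [1,0,0,0,0,-6,0],
    [1,0,0,0,0,-7,0],
    [1,0,0,0,0,-8,0],
    [1,0,0,0,0,-9,0],
    [1,0,0,0,0,-10,0],
    [1,0,0,0,0,-11,0],
    [1,0,0,0,0,-12,0],
  ],
)

```text
clock: 16.1
eef_pos: [485.6, 50.1, 154.2]
tcp_rot: [-1.573, 0.001, -0.51]
contact_force: [-0.2, 0.3, 0.3]
opening: 0.998
```

Run:
```python
from h import *
st()
import cv2
f=r.grab_frame("top"); cv2.imwrite("pics/c6.png",cv2.resize(f[190:290,250:370],None,fx=6,fy=6,interpolation=cv2.INTER_CUBIC)[:,:,::-1])
go([406,186,150],-150,.534)
```

```text
t 16.1 pos [485.6  50.1 154.2] rpy [-1.573e+00  1.000e-03 -5.100e-01] F [-0.2  0.3  0.3] open 0.998 q [ 0.1   0.24  1.99 -0.    0.91  0.61]
shift [-0.1352, 0.0041, 0.0809] turn [-5.424, -5.357, -3.107]
```

View pics/c6.png

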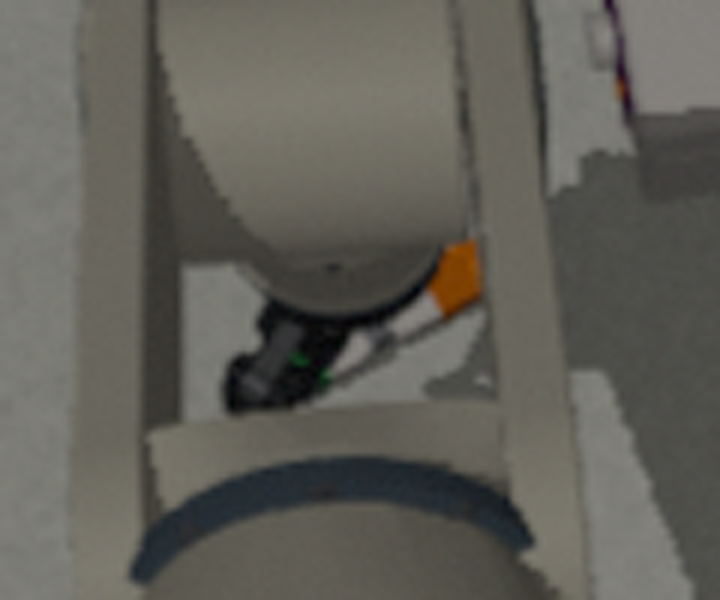

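The block lies turned: orange towards the analyser at (458,275), green towards the robot's left, half hidden under the hand. Now I approach the green end.

>>> servo_tool(
  motion=[
    [1,-0.135,0.004,0.081,-5.424,-5.357,-3.107],
    [1,-0.135,0.004,0.081,-5.424,-5.357,-3.107],
    [1,-0.135,0.004,0.081,-5.424,-5.357,-3.107],
    [1,-0.135,0.004,0.081,-5.424,-5.357,-3.107],
    [1,-0.135,0.004,0.081,-5.424,-5.357,-3.107],
    [1,-0.135,0.004,0.081,-5.424,-5.357,-3.107],
    [1,-0.135,0.004,0.081,-5.424,-5.357,-3.107],
    [1,-0.135,0.004,0.081,-5.424,-5.357,-3.107],
    [1,-0.135,0.004,0.081,-5.424,-5.357,-3.107],
    [1,-0.135,0.004,0.081,-5.424,-5.357,-3.107],
  ],
)

```text
clock: 17.4
eef_pos: [409.0, 187.2, 150.9]
tcp_rot: [-2.617, -0.004, 0.517]
contact_force: [-0.0, -0.4, 0.2]
opening: 0.998
```

Run:
```python
from h import *
st()
import cv2
f=r.grab_frame("top"); cv2.imwrite("pics/c7.png",cv2.resize(f[190:290,250:370],None,fx=6,fy=6,interpolation=cv2.INTER_CUBIC)[:,:,::-1])
```

```text
t 17.4 pos [409.  187.2 150.9] rpy [-2.617 -0.004  0.517] F [-0.  -0.4  0.2] open 0.998 q [ 1.04  0.57  2.02 -0.88  1.37  1.09]
```

View pics/c7.png

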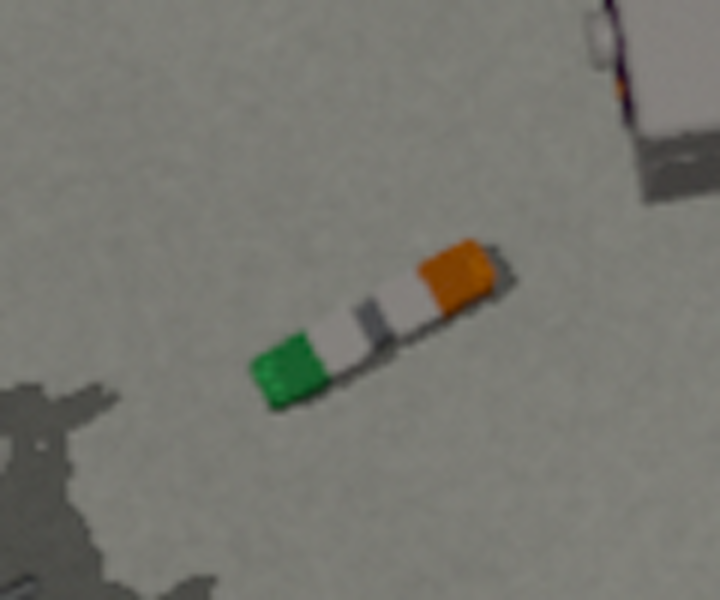

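The block is in clear view: green end centre at about (261,386), orange at about (487,257).

Run:
```python
from h import *
f=lambda x,y:(x/6+250,y/6+190)
g=ray("top",f(261,388),25);o=ray("top",f(487,257),25);d=(o-g); print(g.round(1),o.round(1),np.linalg.norm(d)); a=np.arctan2(d[1],d[0]); c=(o+g)/2
print("heading",a,"expected",-4.178+np.pi,"ctr",c.round(1))
a=-1.04; u=np.array([np.cos(a),np.sin(a),0])
for t in(-60,20):
    P=c-58*u+u*t;P[2]=13;print(P.round(1));go(P,-150,a+np.pi/2)
```

```text
[456.4  92.9  25. ] [516.2  -5.7  25. ] 115.2935552683081
heading -1.0257199581993073 expected -1.0364073464102068 ctr [486.3  43.6  25. ]
[426.6 145.3  13. ]
shift [-0.0063, 0.1082, 0.0971] turn [-0.008, -0.062, -0.056]
[467.1  76.3  13. ]
shift [-0.0052, 0.1774, 0.057] turn [-0.008, -0.062, -0.056]
```

>>> servo_tool(
  motion=[
    [1,-0.006,0.04,0.05,0,-0.06,-0.05],
    [1,-0.006,0.075,0.07,0,-0.06,-0.05],
    [1,-0.006,0.108,0.097,0,-0.06,-0.05],
    [1,-0.006,0.108,0.097,0,-0.06,-0.05],
    [1,-0.0055,0.14,0.079,0,-0.06,-0.05],
    [1,-0.005,0.165,0.064,0,-0.06,-0.05],
    [1,-0.005,0.177,0.057,0,-0.06,-0.05],
    [1,-0.005,0.177,0.057,0,-0.06,-0.05],
  ],
)

```text
clock: 18.45
eef_pos: [467.5, 76.5, 14.6]
tcp_rot: [-2.618, 0.0, 0.531]
contact_force: [-0.2, 0.1, -0.2]
opening: 1.001
```

Run:
```python
from h import *
st(); go([467.1,76.3,13],-150,np.pi/2-1.036)
```

```text
t 18.45 pos [467.5  76.5  14.6] rpy [-2.618  0.     0.531] F [-0.2  0.1 -0.2] open 1.001 q [ 0.81  0.82  2.11 -1.19  1.11  1.35]
shift [-0.0004, 0.0008, 0.0014] turn [0.003, -0.01, -0.022]
```

>>> servo_tool(
  motion=[
    [-1,0,0.0005,0.001,0,0,0],
    [-1,0,0.0005,0.001,0,0,0],
    [-1,0,0.0005,0.001,0,0,0],
    [-1,0,0.0005,0.001,0,0,0],
    [-1,0,0.0005,0.001,0,0,0],
    [-1,0,0.0005,0.001,0,0,0],
    [-1,0,0.0005,0.001,0,0,0],
  ],
  grip_force=100,
)

```text
clock: 19.32
eef_pos: [467.1, 76.6, 12.5]
tcp_rot: [-2.619, 0.002, 0.533]
contact_force: [-0.8, 2.9, 3.1]
opening: 0.255
```

Run:
```python
from h import *
s=r.sense(); print(s["contact_force"])
st()
```

```text
[-0.79817053  2.92842876  3.1498822 ]
t 19.32 pos [467.1  76.6  12.5] rpy [-2.619e+00  2.000e-03  5.330e-01] F [-0.8  2.9  3.1] open 0.255 q [ 0.81  0.82  2.11 -1.19  1.11  1.35]
```

>>> servo_tool(
  motion=[
    [-1,0,-0.01,-0.017,0,0,0],
    [-1,0,-0.02,-0.035,0,0,0],
    [-1,0,-0.02,-0.035,0,0,0],
  ],
)

```text
clock: 19.7
eef_pos: [467.2, 76.6, 53.0]
tcp_rot: [-2.618, 0.001, 0.532]
contact_force: [-0.2, 0.5, -2.7]
opening: 0.256
```

```bash
cat >> h.py <<'E'
U=np.array([np.cos(-1.390),np.sin(-1.390),0]);N=np.array([-U[1],U[0],0])
def line(s,lat,z): return np.array([617.8,-28.5,z])+U*s+N*lat
E
python3 - <<'E'
from h import *
go(line(-113,1,54.2),-150,np.pi/2-1.390)
E
```

```text
shift [0.1163, 0.0523, -0.0318] turn [-0.001, 1.013, 1.74]
```

>>> servo_tool(
  motion=[
    [-1,0.04,0.018,-0.011,0,0.34,0.58],
    [-1,0.08,0.036,-0.022,0,0.68,1.16],
    [-1,0.116,0.052,-0.032,0,1.013,1.74],
    [-1,0.116,0.052,-0.032,0,1.013,1.74],
    [-1,0.116,0.052,-0.032,0,1.013,1.74],
    [-1,0.116,0.052,-0.032,0,1.013,1.74],
  ],
)

```text
clock: 20.45
eef_pos: [596.4, 82.3, 53.4]
tcp_rot: [-2.62, 0.004, 0.182]
contact_force: [-0.1, 0.3, -2.0]
opening: 0.254
```

Run:
```python
from h import *
st(); go(line(-113,1,54.2),-150,np.pi/2-1.390); go(line(-60,1,54.2),-150,np.pi/2-1.390)
import cv2
f=r.grab_frame("top"); cv2.imwrite("pics/c8.png",cv2.resize(f[120:240,250:410],None,fx=5,fy=5,interpolation=cv2.INTER_CUBIC)[:,:,::-1])
```

```text
t 20.45 pos [596.4  82.3  53.4] rpy [-2.62   0.004  0.182] F [-0.1  0.3 -2. ] open 0.254 q [ 0.6   0.86  1.69 -0.94  1.36  1.01]
shift [0.0021, -0.0005, -0.0007] turn [0.014, 0.021, -0.003]
shift [0.002, 0.0454, -0.0271] turn [0.014, 0.021, -0.003]
```

View pics/c8.png

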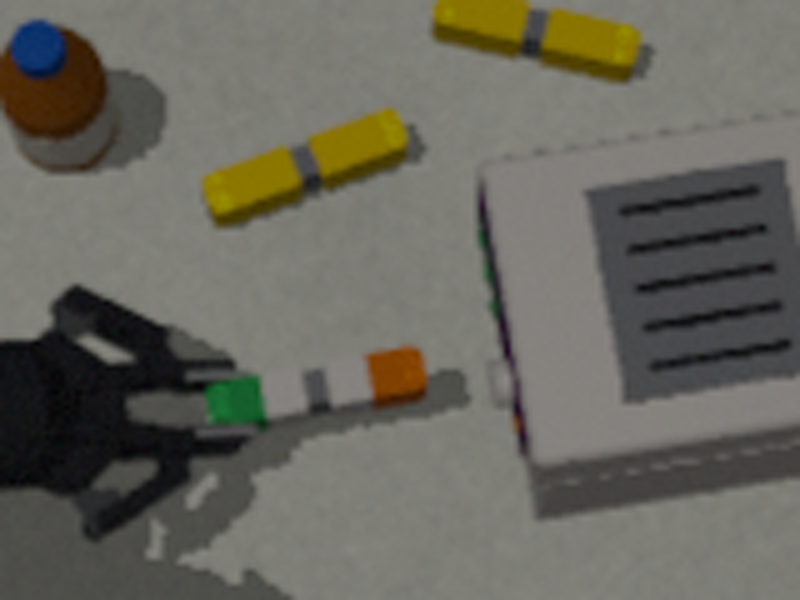

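The block is held by the green end (235,402), orange (397,375) leading towards the mouth, in line with its drawing-out path. I let it settle, then insert.

>>> servo_tool(
  motion=[
    [-1,0,0,0,0,0,0],
    [-1,0,0,0,0,0,0],
  ],
)

```text
clock: 20.75
eef_pos: [597.8, 83.0, 54.3]
tcp_rot: [-2.62, 0.001, 0.182]
contact_force: [-0.1, 0.3, -2.2]
opening: 0.26
```

Run:
```python
from h import *
st(); go(line(-113,1,54.2),-150,np.pi/2-1.390); go(line(-60,1,54.2),-150,np.pi/2-1.390)
```

```text
t 20.75 pos [597.8  83.   54.3] rpy [-2.62e+00  1.00e-03  1.82e-01] F [-0.1  0.3 -2.2] open 0.26 q [ 0.6   0.86  1.68 -0.94  1.36  1.01]
shift [0.0007, 0.0003, -0.0001] turn [0.009, 0.009, 0.002]
shift [0.0006, 0.0462, -0.0265] turn [0.009, 0.009, 0.002]
```

>>> servo_tool(
  motion=[
    [-1,0.0006,0.015,-0.009,0,0,0],
    [-1,0.0006,0.03,-0.0175,0,0,0],
    [-1,0.0006,0.037,-0.0215,0,0,0],
    [-1,0.0006,0.042,-0.0245,0,0,0],
    [-1,0.0006,0.046,-0.0265,0,0,0],
    [-1,0.0006,0.05,-0.029,0,0,0],
    [-1,0.0006,0.05,-0.029,0,0,0],
  ],
)

```text
clock: 21.62
eef_pos: [609.0, 25.9, 54.3]
tcp_rot: [-2.62, 0.001, 0.181]
contact_force: [-0.9, 0.7, -1.4]
opening: 0.258
```

Run:
```python
from h import *
st(); go(line(-35,1,54),-150,np.pi/2-1.390)
```

```text
t 21.62 pos [609.   25.9  54.3] rpy [-2.62e+00  1.00e-03  1.81e-01] F [-0.9  0.7 -1.4] open 0.258 q [ 0.52  0.84  1.73 -1.01  1.3   1.01]
shift [-0.0002, 0.0176, -0.0097] turn [0.009, 0.006, -0.001]
```

Free so far. I advance 20 mm.

>>> servo_tool(
  motion=[
    [-1,0,0.004,-0.0025,0,0,0],
    [-1,0,0.009,-0.005,0,0,0],
    [-1,0,0.013,-0.0075,0,0,0],
    [-1,0,0.0175,-0.01,0,0,0],
    [-1,0,0.0175,-0.01,0,0,0],
  ],
)

```text
clock: 22.25
eef_pos: [611.9, 5.5, 54.1]
tcp_rot: [-2.62, 0.002, 0.18]
contact_force: [-2.9, -0.4, -1.5]
opening: 0.258
```

Run:
```python
from h import *
st(); go(line(-5,.3,53.7),-150,np.pi/2-1.390)
```

```text
t 22.25 pos [611.9   5.5  54.1] rpy [-2.62e+00  2.00e-03  1.80e-01] F [-2.9 -0.4 -1.5] open 0.258 q [ 0.49  0.84  1.75 -1.04  1.28  1.01]
shift [0.0001, 0.0258, -0.0143] turn [0.01, 0.006, -0.012]
```

>>> servo_tool(
  motion=[
    [-1,0,0.004,-0.0025,0,0,0],
    [-1,0,0.009,-0.005,0,0,0],
    [-1,0,0.013,-0.0075,0,0,0],
    [-1,0,0.0175,-0.01,0,0,0],
    [-1,0,0.022,-0.0125,0,0,0],
    [-1,0,0.026,-0.015,0,0,0],
    [-1,0,0.026,-0.015,0,0,0],
  ],
)

```text
clock: 23.12
eef_pos: [617.9, -24.0, 54.4]
tcp_rot: [-2.62, 0.001, 0.18]
contact_force: [-4.0, -3.4, -2.5]
opening: 0.255
```

Run:
```python
from h import *
st(); go(line(17,0,53.2),-150,np.pi/2-1.390)
```

```text
t 23.12 pos [617.9 -24.   54.4] rpy [-2.62e+00  1.00e-03  1.80e-01] F [-4.  -3.4 -2.5] open 0.255 q [ 0.44  0.83  1.77 -1.08  1.26  1.01]
shift [-0.0009, 0.0191, -0.0096] turn [0.012, 0.006, -0.006]
```

>>> servo_tool(
  motion=[
    [-1,-0.0008,0.0055,-0.002,0,0,0],
    [-1,-0.0008,0.01,-0.0045,0,0,0],
    [-1,-0.0008,0.0142,-0.007,0,0,0],
    [-1,-0.0008,0.019,-0.0096,0,0,0],
    [-1,-0.0008,0.021,-0.0108,0,0,0],
    [-1,-0.0008,0.0225,-0.0116,0,0,0],
    [-1,-0.0008,0.0225,-0.0116,0,0,0],
  ],
)

```text
clock: 24.0
eef_pos: [621.9, -48.7, 53.2]
tcp_rot: [-2.62, 0.001, 0.181]
contact_force: [-1.2, -3.4, -2.2]
opening: 0.256
```

Run:
```python
from h import *
st(); go(line(24,0,53),-150,np.pi/2-1.390)
import cv2
f=r.grab_frame("top"); cv2.imwrite("pics/c9.png",cv2.resize(f[150:230,300:400],None,fx=6,fy=6,interpolation=cv2.INTER_CUBIC)[:,:,::-1])
```

```text
t 24.0 pos [621.9 -48.7  53.2] rpy [-2.62e+00  1.00e-03  1.81e-01] F [-1.2 -3.4 -2.2] open 0.256 q [ 0.4   0.83  1.78 -1.11  1.23  1.02]
shift [-0.0004, 0.0031, -0.0015] turn [0.012, 0.006, -0.001]
```

View pics/c9.png

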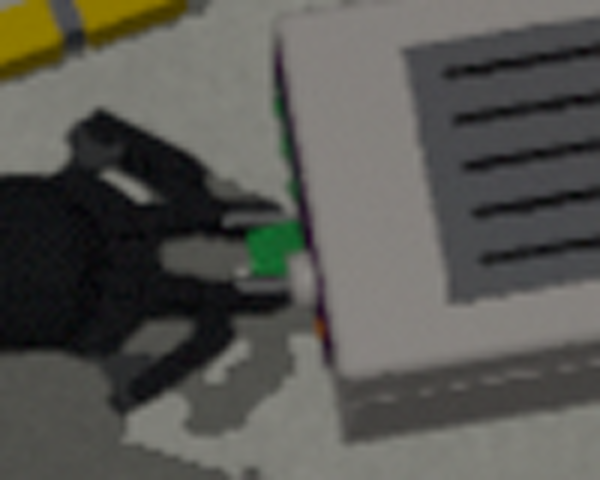

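The green end's outer face is at column 341.2, where the orange one stood at about 342.6–343, so about 4 mm remain. I push on in small steps.

>>> servo_tool(
  motion=[
    [-1,0,0.001,-0.0005,0,0,0],
    [-1,0,0.0017,-0.001,0,0,0],
    [-1,0,0.0026,-0.0015,0,0,0],
    [-1,0,0.0026,-0.0015,0,0,0],
  ],
)

```text
clock: 24.55
eef_pos: [622.7, -51.2, 53.2]
tcp_rot: [-2.62, 0.001, 0.182]
contact_force: [-1.0, -1.7, -2.2]
opening: 0.256
```

>>> servo_tool(
  motion=[
    [-1,0,0.0009,-0.0005,0,0,0],
    [-1,0,0.0009,-0.0005,0,0,0],
  ],
)

```text
clock: 24.8
eef_pos: [623.0, -52.1, 53.2]
tcp_rot: [-2.619, 0.0, 0.182]
contact_force: [-0.3, -0.5, -1.6]
opening: 0.255
```

>>> servo_tool(
  motion=[
    [-1,0,0.0009,-0.0005,0,0,0],
    [-1,0,0.0009,-0.0005,0,0,0],
  ],
)

```text
clock: 25.05
eef_pos: [623.1, -52.5, 53.1]
tcp_rot: [-2.619, 0.0, 0.182]
contact_force: [-1.2, 5.7, -0.6]
opening: 0.257
```

>>> servo_tool(
  motion=[
    [-1,0,0.0009,-0.0005,0,0,0],
    [-1,0,0.0009,-0.0005,0,0,0],
  ],
)

```text
clock: 25.3
eef_pos: [623.3, -52.5, 52.9]
tcp_rot: [-2.617, -0.0, 0.182]
contact_force: [-4.6, 13.5, 0.6]
opening: 0.256
```

>>> servo_tool(
  motion=[
    [-1,0,0.0009,-0.0005,0,0,0],
    [-1,0,0.0009,-0.0005,0,0,0],
  ],
)

```text
clock: 25.55
eef_pos: [623.4, -52.5, 52.7]
tcp_rot: [-2.616, -0.001, 0.183]
contact_force: [-7.7, 22.2, 2.3]
opening: 0.255
```

There's a hard stop at 22 N. I relax the push, release, retreat and look.

>>> servo_tool(
  motion=[
    [-1,0,-0.0026,0.0015,0,0,0],
    [-1,0,-0.0026,0.0015,0,0,0],
    [1,0,-0.0026,0.0015,0,0,0],
    [1,0,-0.0026,0.0015,0,0,0],
    [1,0,-0.0026,0.0015,0,0,0],
    [1,0,-0.0026,0.0015,0,0,0],
    [1,0,-0.03,0.0165,0,0,0],
    [1,0,-0.07,0.0395,0,0,0],
    [1,0,-0.1,0.0565,0,0,0],
    [1,0,-0.1,0.0565,0,0,0],
  ],
)

```text
clock: 26.8
eef_pos: [602.8, 60.0, 54.0]
tcp_rot: [-2.619, 0.0, 0.184]
contact_force: [0.7, -0.3, -0.7]
opening: 1.0
```

Run:
```python
from h import *
import cv2
st()
f=r.grab_frame("top"); cv2.imwrite("pics/top10.png",f[:,:,::-1])
new=f[130:230,330:430][:,:,::-1]; old=cv2.imread("pics/top0.png")[130:230,330:430]
cv2.imwrite("pics/c10.png",np.hstack([cv2.resize(x[40:90,0:50],None,fx=8,fy=8,interpolation=cv2.INTER_CUBIC) for x in(old,new)]))
for nm,im in(("old",cv2.imread("pics/top0.png")),("new",f[:,:,::-1])):
    a=im[186:199,334:352].astype(int); sat=a.max(2)-a.min(2); print(nm); print(sat)
```

```text
t 26.8 pos [602.8  60.   54. ] rpy [-2.619  0.     0.184] F [ 0.7 -0.3 -0.7] open 1.0 q [ 0.57  0.85  1.71 -0.97  1.33  1.01]
old
[[  6   7   7   6   7   6   8   7   5  12  17  18  21  22  33  30  18  14]
 [  7   7   6   6   7   6   6   7  13  40  66  76 103 114 116  88  34  16]
 [  7   7   6   8   6   6   7   7  34  84 117 118 119 117 115  89  36  19]
 [  6   6   6   7   6   6   6   7  40 115 119 123 123 120 117 107  54  27]
 [  6   7   7   7   6   6   6   8  37 109 126 126 119 115 117 113  66  28]
 [  8   7   7   7   7   7   7   8  33 108 124 123 116 102  93  85  38  11]
 [  7   7   6   8   7   7   7   8  26 111 129 130 124  72  42  29  12   8]
 [  7   7   6   6   7   7   6   6  15 107 135 136 131  68  16   6   7   4]
 [  7   6   6   5   7   6   6   6  11  85 119 125 129  86  19   7   7   5]
 [  7   7   7   7   7   7   6   7  15  62 102 112 115  71  17   6   7   7]
 [  7   6   7   7   7   7   7   7  19  46  69  74  68  40  11   7   7   6]
 [  6   7   8   6   7   6   6   7  15  34  58  54  45  38  12   7   7   6]
 [  6   6   7   7   8   6   5   7   7  14  24  24  22  20  11   7   6   6]]
new
[[ 7  7  7  7  6  7  7  8  8  7  8 11 10 12 13  7 12 16]
 [ 8  7  6  7  7  7  7  7 10 12 21 33 38 48 64 52  6 17]
 [ 6  6  7  7  7  7  7  8 19 51 82 85 75 76 74 56 14 23]
 [ 6  7  6  6  8  7  7  6 25 77 78 81 77 77 75 65 28 24]
 [ 7  8  8  6  7  6  7  7 29 82 77 81 78 78 71 77 38 26]
 [ 6  7  8  7  7  7  6  7 22 77 77 79 74 62 57 51 18 12]
 [ 7  7  9  6  8  7  7  6 17 58 78 85 83 45 21 14  6  7]
 [ 8  6  6  6  6  6  6  8 14 56 81 85 86 45  8  6  6  6]
 [ 7  8  6  6  7  7  7  7 10 49 80 83 74 47 10  7  8  7]
 [ 7  7  6  7  7  8  6  7  8 30 69 69 82 49 10  7  7  7]
 [ 7  7  8  8  7  6  6  8 10 20 58 62 54 33  7  6  7  6]
 [ 7  8  7  7  8  7  6  7 10 19 37 36 38 29  7  7  7  7]
 [ 7  7  8  8  7  7  8  8  8 11 15 16 13 12  5  5  8  7]]
```

View pics/c10.png

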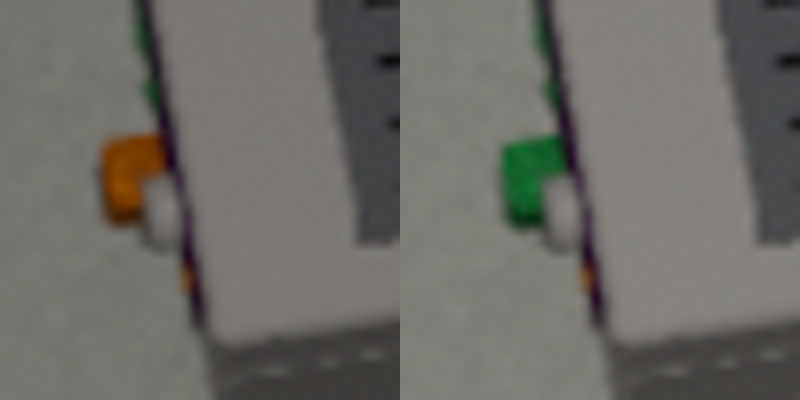

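Old and new show the outer end at the same place: crop x ≈ 102 and 502, edge at column 342.3 in both. So the block is home with green out. Last, I check the bystanders and hand in.

Run:
```python
from h import *
import cv2
a=cv2.imread("pics/top0.png",0).astype(np.float32); b=cv2.imread("pics/top10.png",0).astype(np.float32)
for n,(x0,x1,y0,y1) in dict(rack=(160,205,210,290),bottle=(245,278,118,160),jar=(468,500,266,298),yellow=(285,382,114,168)).items():
    print(n,cv2.phaseCorrelate(a[y0:y1,x0:x1].copy(),b[y0:y1,x0:x1].copy()))
st(); r.sign_off()
```

```text
rack ((-16.376230941844675, 29.65319994939778), 0.1622138574388292)
bottle ((-0.028049357734854397, 0.48087298355980934), 1.024971545478444)
jar ((-0.11774623250865801, -0.05647092961033806), 0.9757728516124189)
yellow ((-0.019078983139522165, 0.0038540265222231085), 1.0203671706164326)
t 26.85 pos [602.6  58.6  54. ] rpy [-2.62e+00  1.00e-03  1.83e-01] F [0.2 0.3 0.3] open 1.002 q [ 0.57  0.85  1.71 -0.97  1.33  1.01]
the job is handed in; nothing more can be done
```

The rack correlation is poor, so I check whether it is just hidden or shaded.

View pics/top10.png

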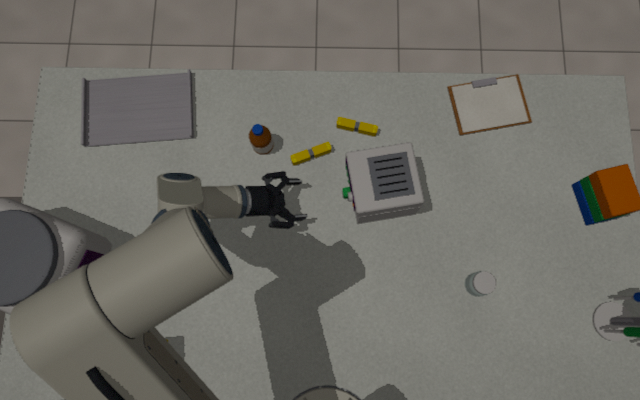

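I drew the block out by its orange end, turned it end for end on the table and pushed it back in with the green end out. I then let go and backed the open gripper away, and handed in at 26.9 s of the 61 s allowed.

**Confirmed by the last checks**
- **Block home:** it came to a hard stop at about 22 N. In the top view the green end's outer edge sits in the same pixel column as the orange end's did at the start. Sideways it differs by about 0.4 px (about 1 mm). I did not confirm the catch directly, for instance with a tug.
- **Jar and yellow look-alikes:** neither shifted in the top view (0.12 px or less).
- **Robot clear:** the gripper is open and away from everything, with the measured force near zero.

**Not settled**
- **Rack:** I could not check it at the end because the arm hid it from the top camera, so its image comparison failed. No force on the tool pointed to a touch, but that would not show a touch by the forearm.
- **Bottle:** it read a 0.5 px (about 1 mm) shift along one axis. It looks to be in the same place, and the arm was never planned near it.
- **Set-down force:** while setting the block down after the turn, the wrist force briefly read about 41 N. That was the held block pressing on the table, well under the 120 N wrist limit. I took it not to count under the 40 N limit on the arm or gripper body.

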